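Set the sensor head in its locating nest and clamp it

TASK

Set the grey sensor head in its nest on the breadboard by gentle pushing only, without gripping or lifting it: push its long side flat against the black fence at the far edge, slide it along the fence until its right-hand end is home against the stop button, and only then push the cam lever round clockwise as far as it goes, so that the cam holds the head tight. Leave the hex key, the cap nut and the screwdriver where they lie.

Things in the scene. Friction and masses are not known exactly. Their poses are not given: they have to be found in the camera images.
- breadboard: Fixed aluminium optical breadboard, 250 mm (x) by 400 mm (y), 25 mm grid of small holes. Origin: centre of its underside on the table; top surface 18 mm above it. Its x points away from the robot, its y to the left, turned up to 0.12 rad. It carries the fence, the stop block and the cam lever. A head fully home has its origin at board x = +60, y = -80 mm, its axes parallel to the board's
- sensor_head: Loose grey die-cast box, 60 mm (x) by 100 mm (y) by 30 mm high, 0.2 to 0.4 kg. Origin: centre of its underside. On its lid a round steel socket (19 mm across, 12 mm high) 20 mm from the centre toward +y, and a thin arrow to the -y end. Starts on the board's left half, off the fence, turned at most 0.4 rad from the board; its -y end goes to the stop
- fence_face (a point): Point on the near face of the black fence bar at the board's top surface: board (90, 0, 18) mm. The fence is 20 mm high and 20 mm thick and runs straight along the board's far edge from y = -165 to +180 mm
- stop_button (a point): Centre of the flat end of the steel stop button (13 mm across) that points left out of the black stop block (22 mm high): board (60, -130, 29) mm. The middle of the head's -y end comes to rest against it
- cam_pivot (a point): Upright axis of the cam lever at the board's top: board (10.4, -80, 18) mm. The cam is a steel disc, 28 mm across, 18 mm high, 6 mm off this axis, facing the middle of the near long side of a head that is home. With the lever open at least 5 mm are free between the cam and a head lying against the fence, so the head slides past
- lever_ball (a point): Centre of the black ball (22 mm across) at the lever's end, 80 mm from the pivot axis, 26 mm above the board. The lever is a 9 mm round steel bar rising from 13 mm above the board at the cam to the ball; push on its outer half, where fingertips 10 mm above the board reach below it
- cam_lever (a joint): Lever angle in rad, grows clockwise seen from above. 0 = open: points toward the robot, 0.33 rad to the right of the board's -x direction; starts at 0 to 0.35. 1.9 = closed: points left along the board's +y. Needs about 1 N at the ball, up to some 8 N over the last 0.4 rad where the cam takes up on the head; stays where it is left
- hex_key: Loose black hex key, 27 x 80 x 4 mm, lying on the board at its near right corner. Bystander
- cap_nut: Loose black plastic cap nut, 24 mm across, 17 mm high, on the board near its near edge, right of the head. Bystander
- screwdriver: Loose screwdriver with red grip, 160 mm long, on the table left of the board. Bystander
- dip_circle: Fixed instrument with an upright black stand and a white ring, 119 mm high, about 141 x 211 mm, on the table well to the right of the board: keep clear
There are look-alikes about, which are no part of the job. Of the things that look like the sensor_head, the larger one is meant.

How it is judged:
On the way, in this order (a step that is already met when the one before it is completed fails the run):
1. the head lies against the fence and the stop button, the lever still open (x of sensor_head in the frame of breadboard above 0.056 m and y of sensor_head in the frame of breadboard between -0.083 and -0.077 m and angle between the y axis of sensor_head and the y axis of breadboard, either way round below 0.06 rad and value of joint cam_lever below 0.6 rad), for 0.2 s.
2. the lever is closed and the cam bears on the head (value of joint cam_lever above 1.75 rad and contact force between cam_lever and sensor_head above 0.5 N), for 0.2 s.
At the end, for the whole second after the job is handed in: The head lies along the fence (gap under 1.5 mm, in line within 0.03 rad) with its end within 3 mm of the stop button, the lever is closed (over 1.75 of 1.9 rad), the cam presses on the head (over 0.5 N), and all is at rest (all of step 2 and x of sensor_head in the frame of breadboard between 0.0585 and 0.0625 m and y of sensor_head in the frame of breadboard between -0.083 and -0.077 m and angle between the y axis of sensor_head and the y axis of breadboard, either way round below 0.03 rad and linear speed of sensor_head below 0.01 m/s); the robot touches nothing.
It fails at once if the head is lifted off the board (over 5 mm), tipped (over 0.15 rad) or pushed off the board (z of sensor_head in the frame of breadboard above 0.023 m or z of sensor_head in the frame of breadboard below 0.013 m or angle between sensor_head's own z axis and vertical above 0.15 rad).
It fails at once if the head is gripped or rammed (fingers press on it with over 40 N in all) (contact force between the fingers and sensor_head above 40 N).
It fails at once if the hex key is disturbed (over 15 mm) (distance of hex_key from where it was at the start of the episode above 0.015 m).
It fails at once if the cap nut is disturbed (over 15 mm) (distance of cap_nut from where it was at the start of the episode above 0.015 m).
It fails at once if the screwdriver is disturbed (over 15 mm) (distance of screwdriver from where it was at the start of the episode above 0.015 m).
It also fails if it takes over 69 s, if anything falls off the work surface, if the arm or the gripper's body presses on something with over 40 N, if the wrist force passes 120 N, or if a joint passes its speed limit or range.

ROBOT

A 6-joint arm with a two-finger parallel gripper is mounted at the origin on a cart in front of the work surface, level with it; the furniture and walls round the work are solid. World frame = base frame: x ahead of the robot, y to its left, z up, the work surface at z = 0. Lengths are in m, angles in rad, forces in N, time in s.
With the tool pointing down it reaches from about 0.225 to 0.725 m from the base axis. Payload 3.1 kg.
Tool frame: the origin (TCP) lies midway between the tips of the shut fingers; the grasp point (between the pads) lies 19 mm behind it (robot.grip_depth is the distance from the TCP to the grasp point, in m); z points along the fingers, x is the direction in which the jaws open and shut, and the axes are right-handed (so a half turn about z gives the same grasp; the last joint's range is limited). The gripper opens to 85 mm and grips with 20 to 120 N. Pads are 22 mm wide; open, the fingers measure 114 mm over their backs; the gripper's body (76 mm by 85 mm) begins 54 mm behind the grasp point. The pads swing forward as they close: fully open they stand 13 mm farther back than shut.
Start: joints at [1.188, 0.048, 0.099, 1.622, 0, 1.443], TCP at [0.132, 0.508, 0.231] pointing down, gripper open.
Joint ranges: [-2.91, 2.91], [-0.99, 1.94], [-1.21, 1.42], [-2.12, 2.29], [-1.49, 1.47], [-3.14, 3.14]. Speed limits (rad/s): [2.79, 2.79, 3.14, 3.14, 3.14, 3.14].

INTERFACE

Orientations are given as a unit quaternion [w, x, y, z].
In Python, from rig import robot gives the robot as it stands.
- The arm moves only by the tool jog_arm, never from a script. Its arguments are lists of equal length, an entry for each row: "offset": the shift along the tool's x, y, z in m, a list of three; "yaw": the turn about the tool's z in degrees; "claw": the opening, from 0 (shut) to 1 (fully open). In form: {"offset": [[x, y, z], ...], "yaw": [yaw, ...], "claw": [claw, ...]}. A call has exactly 5 rows; each row is the pose to reach, as a shift and turn from the pose commanded when the call began, along the tool's axes at that moment; what a row does not reach only later rows make up. A row lasts 1/10 s, in which the tool goes at most 50 mm and 8.59 degrees, less where a joint would pass 70% of its speed; a pose out of reach is approached as far as the arm can. A call with a gripper value outside its range is refused whole. The fingers move at their own pace and stop on an object; "grip_force" is the grip in N (left out, the last holds). Time passes only in rows, so rows that repeat a pose let the fingers close, or fill a call up. It gives the time, the measured TCP pose, the force and the opening at its end, in the units of the state.
- robot.get_obs(): the state, without advancing time (a new reading comes with each control period).
- robot.snapshot(name): name is "side" or "top"; returns a dict with "image" (384x512x3 uint8, red, green, blue), "fx", "fy", "cx", "cy" (pixels), "position" and "attitude" of the camera in the world. Camera axes: x right, y down, z forward; pixel columns grow to the right and rows downward; lengths in m; the calibration is good to about 2 mm. A picture is of the moment at which its call begins. There is no depth.
- robot.close_job(): hands the job in, once; it reports no verdict.
Trained networks look in the newest picture that a camera, given by its name, has taken for a name from the list of things; names that differ only in an ending like _2 or _b are one class to them, and where a whole thing is asked for, a point or a joint stands for the part that bears it (a point fixed in the world has none). Each returns a list of dicts, best first, with "confidence" (0 to 1); they miss things now and then, are a little off and sometimes report something else, mostly with a low value. They report only what shows in the picture. A call takes as long as a camera call. They do not tell look-alikes from the thing itself.
- robot.recognise(camera, query): "extent" ([left, top, width, height] in pixels, round what is visible of it).
- robot.masks_of(camera, query): "region" (384x512 bool, what is visible of it) and "extent" ([left, top, width, height] in pixels, round what is visible of it).
- robot.pinpoint(camera, query): "point" ([column, row] in pixels: a listed point, or the origin of a listed thing).
The state is a dict: "time_s": time; "joint_positions": joint angles; "qvel": joint speeds; "tau": joint torques, N m; "ee_pos": TCP position; "tcp_rot": TCP orientation; "ft_force": force on the tool from outside, world axes, zero at the start; "moment": the same for the moment, N m; "grip_width": opening from 0.0 (shut) to 1.0 (fully open).
Only numpy, scipy, OpenCV 4.12 (cv2) and the standard library are available. Lean on these libraries where they do the work, as an engineer would, in place of code of your own. Each camera call takes 0.05 s, during which the arm holds its last target.

## Working session

There is one attempt and no reset: what is moved stays moved. The work goes in short steps, Python scripts to look and compute and a tool call to move; the robot and the scene stay as the last step left them, time stands still between calls to the robot, and variables do not carry over. Pictures are saved under pics/ and viewed, and the job is handed in when it is done.

Besides the shell and the picture viewer there is one more tool, called after "Emit:" as a command line: name --pt "numbers of a row" for each row, then --argument value for the rest. jog_arm: Moves the arm, as the interface text tells. Its arguments: {"type":"object","properties":{"offset":{"type":"array"},"yaw":{"type":"array"},"claw":{"type":"array"},"grip_force":{"type":"number"}},"required":["offset","yaw","claw"]}

```bash
ls; mkdir -p pics
python3 - <<'E'
from rig import robot
import cv2,numpy as np,json
for n in ("top","side"):
    s=robot.snapshot(n)
    cv2.imwrite(f"pics/{n}0.png",s["image"][:,:,::-1])
    print(n,s["fx"],s["fy"],s["cx"],s["cy"],s["position"],s["attitude"])
    for q in ["breadboard","sensor_head","fence_face","stop_button","cam_pivot","lever_ball","hex_key","cap_nut","screwdriver"]:
        try: print(q,[(np.round(d["point"],1).tolist(),round(d["confidence"],2)) for d in robot.pinpoint(n,q)])
        except Exception as e: print(q,e)
o=robot.get_obs();print(o)
E
```

```text
pics
top 403.85042826968584 403.85042826968584 254.3590531552745 194.8573358657785 [0.31941935 0.04596731 1.36222346] [-0.04203864  0.71144815 -0.70019215  0.04248807]
breadboard [([244.5, 188.1], 0.97)]
sensor_head [([148.7, 224.6], 0.94), ([220.5, 198.0], 0.85), ([145.1, 162.9], 0.59), ([243.9, 189.0], 0.15)]
fence_face [([240.9, 162.5], 0.83)]
stop_button [([278.7, 167.4], 0.87)]
cam_pivot [([278.6, 165.4], 0.41)]
lever_ball [([270.0, 201.1], 0.58)]
hex_key [([294.1, 207.0], 0.57)]
cap_nut []
screwdriver [([149.1, 165.3], 0.69), ([254.4, 217.9], 0.44)]
side 370.1103601624892 370.1103601624892 257.42456597859564 194.31055107277305 [0.42930292 1.11685445 0.61169793] [ 0.02361775 -0.01517121  0.84851511 -0.5284261 ]
breadboard [([251.2, 222.1], 0.86)]
sensor_head [([294.3, 286.7], 0.79)]
fence_face [([223.9, 220.2], 0.91)]
stop_button [([238.1, 194.1], 0.66)]
cam_pivot [([248.5, 205.2], 0.86)]
lever_ball [([273.8, 196.4], 0.52)]
hex_key [([271.8, 197.7], 0.44)]
cap_nut [([223.6, 218.2], 0.49), ([286.3, 212.6], 0.36)]
screwdriver [([216.1, 294.5], 0.7)]
{'time_s': 1.0, 'joint_positions': array([1.18820133e+00, 4.79630305e-02, 9.92064831e-02, 1.62201914e+00,
       3.31592641e-05, 1.44298680e+00]), 'qvel': array([-2.61606477e-03, -2.01718817e-04,  1.27926644e-03,  5.74093034e-05,
       -1.86979471e-03, -5.16233836e-04]), 'tau': array([ 4.56588650e-04, -3.38653958e+01,  3.20167494e+01,  9.22413710e-04,
       -1.26567024e-04, -4.36463111e-06]), 'ee_pos': array([0.13232221, 0.50803872, 0.23133406]), 'tcp_rot': array([-1.95230521e-05,  7.91213562e-01,  6.11539941e-01,  5.20190448e-07]), 'ft_force': array([-0.54165903,  0.09488152, -1.07825625]), 'moment': array([-0.00696974,  0.01614903, -0.01943415]), 'grip_width': 0.9996824988254082}
```

Run:
```python
import cv2
a=cv2.imread("pics/top0.png")[120:260,120:320];cv2.imwrite("pics/top0c.png",cv2.resize(a,None,fx=4,fy=4,interpolation=cv2.INTER_CUBIC)[:600])
a=cv2.imread("pics/side0.png")[150:330,130:370];cv2.imwrite("pics/side0c.png",cv2.resize(a,None,fx=3.3,fy=3.3,interpolation=cv2.INTER_CUBIC))
```

```text
(no output)
```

View pics/top0.png

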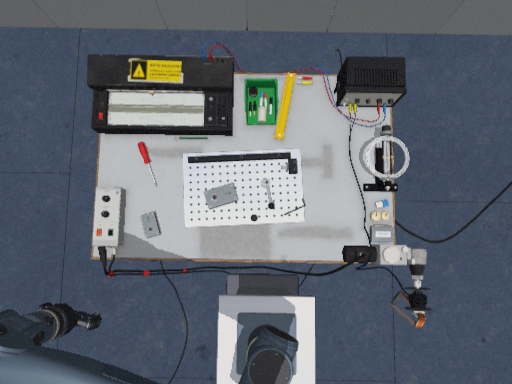

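View pics/top0c.png

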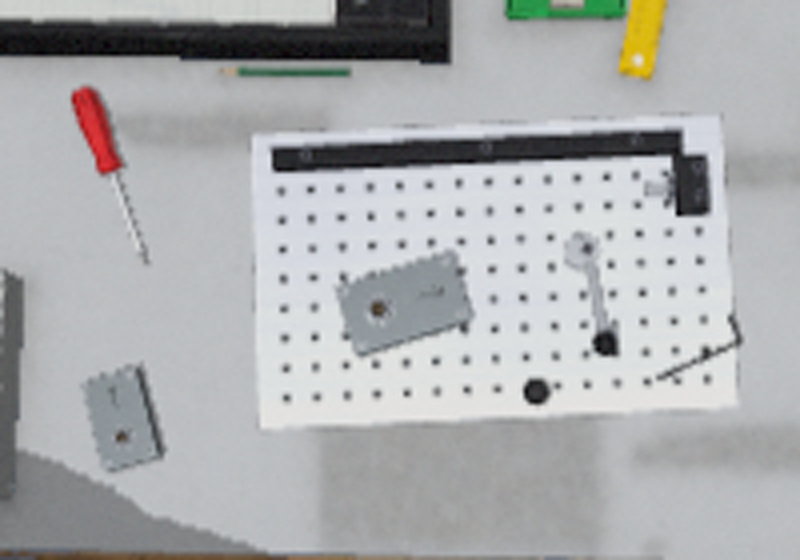

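View pics/side0c.png

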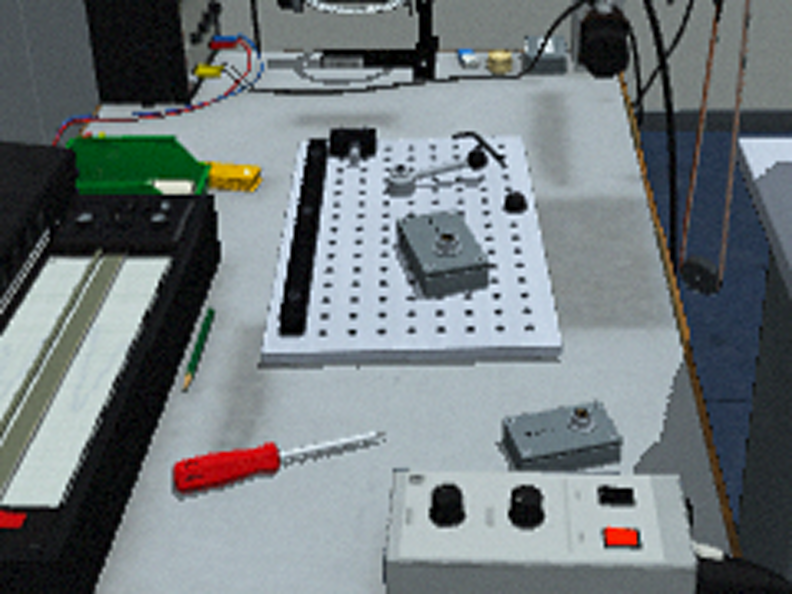

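```bash
cat > h.py <<'E'
import numpy as np,cv2
from scipy.spatial.transform import Rotation as R
def rot(q): return R.from_quat([q[1],q[2],q[3],q[0]])
def ray(s,uv):
    d=np.array([(uv[0]-s["cx"])/s["fx"],(uv[1]-s["cy"])/s["fy"],1]); return rot(s["attitude"]).apply(d)
def onz(s,uv,z):
    d=ray(s,uv);p=np.array(s["position"]);return (p+d*(z-p[2])/d[2])[:2]
def proj(s,P):
    c=rot(s["attitude"]).inv().apply(np.atleast_2d(P)-s["position"]); return np.c_[c[:,0]/c[:,2]*s["fx"]+s["cx"],c[:,1]/c[:,2]*s["fy"]+s["cy"]]
E
python3 - <<'E'
from rig import robot
from h import *
from scipy.optimize import least_squares
import pickle
s=robot.snapshot("top"); 
m=robot.masks_of("top","breadboard")[0]; print("board",m["confidence"],m["extent"])
g=cv2.cvtColor(s["image"],cv2.COLOR_RGB2GRAY)
S=6
big=cv2.resize(g,None,fx=S,fy=S,interpolation=cv2.INTER_CUBIC)
mk=cv2.resize(m["region"].astype(np.uint8)*255,None,fx=S,fy=S,interpolation=cv2.INTER_LINEAR)
c=max(cv2.findContours((mk>127).astype(np.uint8),0,1)[0],key=cv2.contourArea)
r=cv2.minAreaRect(c); box=cv2.boxPoints(r)/S; box=(cv2.boxPoints(r)+.5)/S-.5
W=[onz(s,b,.018) for b in box]; print(np.round(W,4),np.mean(W,0)); 
cen=np.mean(W,0)
e=[np.array(W[(i+1)%4])-W[i] for i in range(4)]; e=max(e,key=np.linalg.norm); e=e*np.sign(e[1]); th=np.arctan2(-e[0],e[1]); print("th",th,[np.linalg.norm(np.array(W[(i+1)%4])-W[i]) for i in range(2)])
# holes
p=cv2.SimpleBlobDetector_Params();p.minThreshold=60;p.maxThreshold=215;p.thresholdStep=8;p.filterByArea=True;p.minArea=60;p.maxArea=500;p.filterByInertia=True;p.minInertiaRatio=.4;p.filterByConvexity=False;p.minDistBetweenBlobs=20;p.minRepeatability=2
k=cv2.SimpleBlobDetector_create(p).detect(big)
pts=np.array([[(q.pt[0]+.5)/S-.5,(q.pt[1]+.5)/S-.5] for q in k])
H=np.array([onz(s,u,.018) for u in pts]); 
def f(x):
    c_,s_=np.cos(x[2]),np.sin(x[2]); L=(H-x[:2])@np.array([[c_,-s_],[s_,c_]])
    return L
L=f([*cen,th]); ok=(abs(L[:,0])<.12)&(abs(L[:,1])<.195); H=H[ok]
for off in [(0,0),(.0125,0),(0,.0125),(.0125,.0125)]:
    def res(x):
        l=f(x)-off; return (l-np.round(l/.025)*.025).ravel()
    q=least_squares(res,[*cen,th],loss="soft_l1",f_scale=.002); rr=res(q.x)
    print(off,len(H),q.x,np.sqrt(np.mean(rr**2)),np.median(abs(rr)))
for n in ("top",):
  for d in robot.masks_of(n,"sensor_head"): 
    print(d["confidence"],d["extent"])
E
```

```text
board 0.97 [183.0, 146.8, 121.4, 77.7]
[[ 0.6202  0.306 ]
 [ 0.653  -0.1099]
 [ 0.394  -0.126 ]
 [ 0.3626  0.2806]] [0.5074535  0.08769197]
th 0.07867971075347335 [np.float64(0.4171641663420655), np.float64(0.25950307121466304)]
(0, 0) 103 [0.5069138  0.08643841 0.06139736] 0.0010237031720869946 0.00015712801188814962
(0.0125, 0) 103 [0.53248419 0.09082525 0.13702828] 0.005763396246659449 0.004537237339893689
(0, 0.0125) 103 [0.50461285 0.12386775 0.06139736] 0.0010237031719589676 0.00015712801258817993
(0.0125, 0.0125) 103 [0.49981127 0.25525668 0.56480845] 0.007088669163682541 0.006147681691363784
0.95 [143.8, 212.6, 18.4, 24.5]
0.59 [204.1, 183.2, 33.6, 23.7]
```

```bash
cat >> h.py <<'E'
BC=np.array([.5069,.0864]);TH=.0614
RB=np.array([[np.cos(TH),-np.sin(TH)],[np.sin(TH),np.cos(TH)]])
def b2w(p): p=np.asarray(p,float); return BC+RB@p[:2]
def w2b(p): return RB.T@(np.asarray(p)[:2]-BC)
def headfit(robot,s,near=None):
    best=None
    for d in robot.masks_of("top","sensor_head"):
        x,y,w,h=d["extent"]; b=w2b(onz(s,(x+w/2,y+h/2),.04))
        if abs(b[0])<.13 and abs(b[1])<.21:
            S=6; mk=cv2.resize(d["region"].astype(np.uint8)*255,None,fx=S,fy=S,interpolation=cv2.INTER_LINEAR)
            c=max(cv2.findContours((mk>127).astype(np.uint8),0,1)[0],key=cv2.contourArea)
            bx=(cv2.boxPoints(cv2.minAreaRect(c))+.5)/S-.5
            W=np.array([w2b(onz(s,u,.046)) for u in bx]); e=[W[(i+1)%4]-W[i] for i in range(4)]; n=[np.linalg.norm(v) for v in e[:2]]
            l=e[int(np.argmax(n))]; l=l*np.sign(l[1])
            return d["confidence"],W.mean(0),np.arctan2(-l[0],l[1]),n,W
def jog(o,bxy,z,byaw,):
    """offset, yaw needed from measured pose to put TCP at board xy, z, tool x (jaw) axis at board angle byaw(rad) from board y"""
    Rt=rot(o["tcp_rot"]); w=b2w(bxy); d=np.array([w[0],w[1],z])-o["ee_pos"]
    off=Rt.inv().apply(d)
    x=Rt.apply([1,0,0]); cur=np.arctan2(x[1],x[0]); tgt=TH+np.pi/2+byaw
    a=(tgt-cur+np.pi/2)%np.pi-np.pi/2
    return off,-np.degrees(a)
E
python3 - <<'E'
from rig import robot
from h import *
s=robot.snapshot("top")
for n,p in dict(fence=(.09,0,.018),stop=(.06,-.13,.029),pivot=(.0104,-.08,.018)).items(): print(n,proj(s,[*b2w(p),p[2]]).round(1))
print(headfit(robot,s))
for n,u,z in (("ball",(271.0,205.5),.044),("nut",(254.3,217.7),.03),("hexa",(284.5,214.5),.02),("hexb",(303,200),.02),("sock",(214.5,197),.06)):
    print(n,w2b(onz(s,u,z)).round(4))
im=cv2.resize(s["image"][:,:,::-1][140:240,170:320],None,fx=5,fy=5,interpolation=cv2.INTER_CUBIC)
def dot(P,c): 
    u=(proj(s,P)[0]-[170,140]+.5)*5; cv2.circle(im,tuple(int(v) for v in u),4,c,-1)
for x in(-.125,.125):
  for y in(-.2,.2): dot([*b2w((x,y)),.018],(0,0,255))
dot([*b2w((.09,0)),.018],(0,255,0));dot([*b2w((.06,-.13)),.029],(0,255,0));dot([*b2w((.0104,-.08)),.03],(0,255,0))
h=headfit(robot,s)
for w in h[4]: dot([*b2w(w),.046],(255,0,255))
cv2.imwrite("pics/ov.png",im)
E
```

```text
fence [[241.5 160.7]]
stop [[280.5 167.1]]
pivot [[266.2 182.9]]
(0.97, array([-0.02871584,  0.07312376]), np.float64(0.23645291604963123), [np.float64(0.10652514432580792), np.float64(0.06703276695771221)], array([[-0.008683  ,  0.13286464],
       [ 0.01627113,  0.02930355],
       [-0.04891029,  0.01365826],
       [-0.07354121,  0.11666858]]))
ball [-0.069 -0.091]
nut [-0.1056 -0.0346]
hexa [-0.0989 -0.1355]
hexb [-0.0532 -0.2   ]
sock [-0.0345  0.0915]
```

View pics/ov.png

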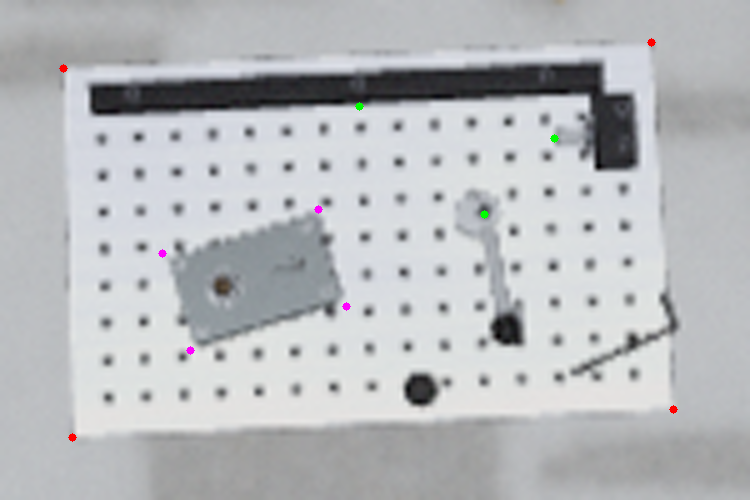

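```bash
cat > j.py <<'E'
import sys
from rig import robot
from h import *
o=robot.get_obs()
a=[float(eval(v)) for v in sys.argv[1:5]]
off,y=jog(o,(a[0],a[1]),a[2],a[3])
print("t",round(o["time_s"],2),"now b",w2b(o["ee_pos"]).round(4),"z",o["ee_pos"][2].round(4),"F",o["ft_force"].round(2),"grip",round(o["grip_width"],2),"q",o["joint_positions"].round(2)); print("off",off.round(4),"yaw",round(y,1))
E
python3 j.py -.0856 .0564 .14 .25
```

```text
t 1.3 now b [-0.348   0.4438] z 0.2313 F [-0.18 -0.39 -0.32] grip 1.0 q [1.19 0.05 0.1  1.62 0.   1.44]
off [-0.2866  0.3699  0.0913] yaw -32.4
```

Emit:
jog_arm --pt "-0.028 0.037 0.0" --pt "-0.057 0.074 0.01" --pt "-0.086 0.111 0.02" --pt "-0.115 0.148 0.03" --pt "-0.143 0.185 0.04" --yaw '[-5,-10,-16,-24,-32]' --claw '[0.6,0.6,0.6,0.6,0.6]' --grip_force 20

```text
time_s: 1.8
ee_pos: [0.2701, 0.3298, 0.1933]
tcp_rot: [0.0, 0.601, 0.799, 0.0]
ft_force: [0.1, -0.1, -0.0]
grip_width: 0.6
```

```bash
python3 j.py -.0856 .0564 .14 .25
```

```text
t 1.8 now b [-0.2214  0.2575] z 0.1933 F [ 0.12 -0.12 -0.03] grip 0.6 q [ 0.73 -0.22 -0.22  1.56 -0.    0.45]
off [-0.2258  0.0888  0.0534] yaw -1.8
```

Emit:
jog_arm --pt "-0.045 0.018 0.01" --pt "-0.09 0.036 0.02" --pt "-0.135 0.054 0.03" --pt "-0.18 0.072 0.04" --pt "-0.226 0.089 0.053" --yaw '[0,-1,-2,-2,-2]' --claw '[0.6,0.6,0.6,0.6,0.6]'

```text
time_s: 2.3
ee_pos: [0.4175, 0.1369, 0.1411]
tcp_rot: [0.001, 0.59, 0.808, 0.001]
ft_force: [0.1, 0.2, -0.9]
grip_width: 0.604
```

```bash
python3 j.py -.0856 .0564 .024 .25
```

```text
t 2.3 now b [-0.0862  0.0559] z 0.1411 F [ 0.14  0.15 -0.94] grip 0.6 q [ 0.16 -0.18 -0.3   1.45  0.   -0.15]
off [0.0004 0.0004 0.1171] yaw -0.1
```

Emit:
jog_arm --pt "0 0 0.03" --pt "0 0 0.06" --pt "0 0 0.09" --pt "0 0 0.107" --pt "0 0 0.107" --yaw '[0,0,0,0,0]' --claw '[0.6,0.6,0.6,0.6,0.6]'

```text
time_s: 2.8
ee_pos: [0.413, 0.1379, 0.0306]
tcp_rot: [-0.002, 0.59, 0.808, -0.002]
ft_force: [-0.4, -0.3, 0.1]
grip_width: 0.598
```

```bash
cat > snap.py <<'E'
import sys
from rig import robot
from h import *
n=sys.argv[1]
t=robot.snapshot("top")["image"][140:240,170:320]; s=robot.snapshot("side")["image"][170:290,190:310]
a=cv2.resize(t,None,fx=4,fy=4,interpolation=cv2.INTER_CUBIC); b=cv2.resize(s,(400,400),interpolation=cv2.INTER_CUBIC)
b=cv2.resize(b,(200,200)) if 0 else b
a=cv2.resize(a,(400,267)); 
cv2.imwrite(f"pics/{n}.png",np.hstack([np.vstack([a,np.zeros((133,400,3),np.uint8)]),b])[:,:,::-1])
E
python3 snap.py s1; python3 j.py -.0856 .0564 .024 .25
```

```text
t 2.9 now b [-0.0876  0.0577] z 0.034 F [-0.74 -0.02  0.98] grip 0.6 q [ 0.17 -0.13 -0.47  1.23 -0.   -0.14]
off [-0.0017  0.0016  0.01  ] yaw -0.1
```

View pics/s1.png

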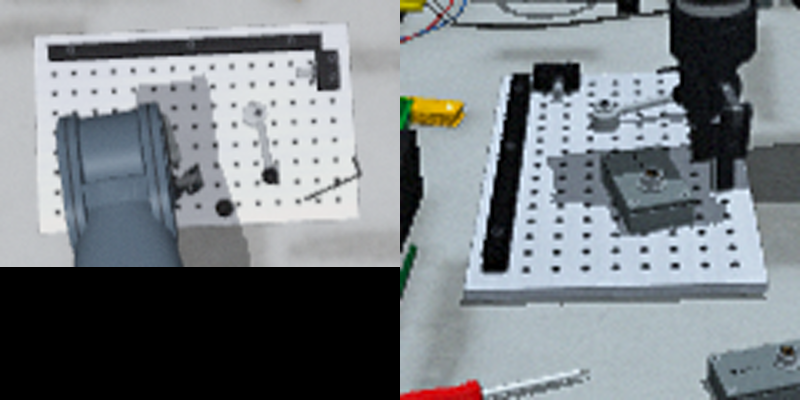

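Emit:
jog_arm --pt "0 0.003 0.008" --pt "0 0.009 0.008" --pt "0 0.015 0.008" --pt "0 0.02 0.008" --pt "0 0.025 0.008" --yaw '[0,0,0,0,0]' --claw '[0.6,0.6,0.6,0.6,0.6]'

```text
time_s: 3.4
ee_pos: [0.4397, 0.1462, 0.0261]
tcp_rot: [-0.0, 0.589, 0.808, -0.001]
ft_force: [-3.6, -0.8, 2.7]
grip_width: 0.6
```

```bash
python3 snap.py s2; python3 j.py -.02 .07 .026 .1
```

```text
t 3.5 now b [-0.0625  0.064 ] z 0.026 F [ 0.53 -0.05  0.01] grip 0.6 q [ 0.18 -0.05 -0.41  1.21  0.   -0.13]
off [-0.0046  0.0427 -0.    ] yaw 8.5
```

View pics/s2.png

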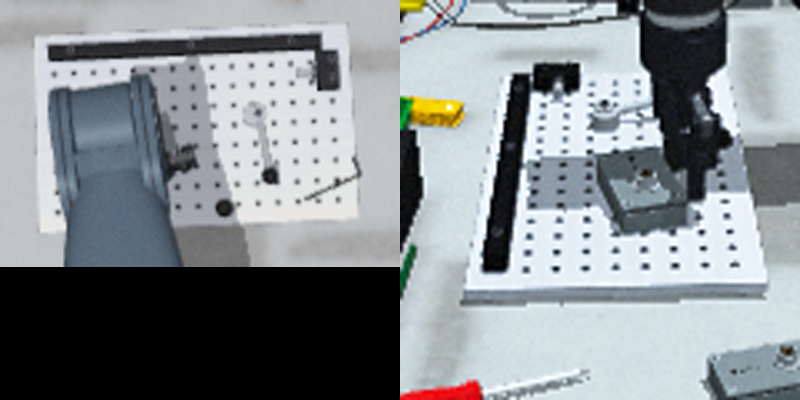

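Emit:
jog_arm --pt "-0.001 0.0085 0" --pt "-0.002 0.017 0" --pt "-0.003 0.0255 0" --pt "-0.004 0.034 0" --pt "-0.005 0.0425 0" --yaw '[1.7,3.4,5.1,6.8,8.5]' --claw '[0.6,0.6,0.6,0.6,0.6]'

```text
time_s: 4.0
ee_pos: [0.4827, 0.1545, 0.0256]
tcp_rot: [-0.0, 0.649, 0.761, 0.0]
ft_force: [-0.9, -0.5, -0.1]
grip_width: 0.602
```

```bash
python3 j.py .01 .073 .026 0
```

```text
t 4.0 now b [-0.02    0.0695] z 0.0256 F [-0.93 -0.48 -0.09] grip 0.6 q [ 0.18  0.06 -0.3   1.21  0.    0.02]
off [ 0.0006  0.0302 -0.0004] yaw 5.6
```

Emit:
jog_arm --pt "0 0.006 0" --pt "0 0.012 0" --pt "0 0.018 0" --pt "0 0.024 0" --pt "0 0.03 0" --yaw '[1.2,2.4,3.6,4.8,5.6]' --claw '[0.6,0.6,0.6,0.6,0.6]'

```text
time_s: 4.5
ee_pos: [0.5118, 0.1593, 0.0257]
tcp_rot: [0.0, 0.685, 0.729, -0.0]
ft_force: [-1.2, -0.7, -0.5]
grip_width: 0.6
```

```bash
python3 snap.py s3; python3 j.py .019 .073 .026 0
```

```text
t 4.6 now b [0.0103 0.0724] z 0.0261 F [0.35 0.01 0.74] grip 0.6 q [ 0.18  0.13 -0.22  1.21 -0.    0.11]
off [0.0006 0.0087 0.0001] yaw 0.1
```

View pics/s3.png

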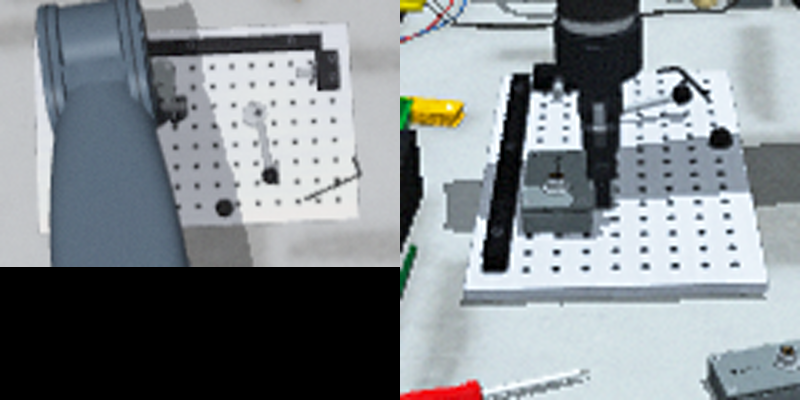

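Emit:
jog_arm --pt "0 0.002 0" --pt "0 0.004 0" --pt "0 0.006 0" --pt "0 0.0075 0" --pt "0 0.0085 0" --yaw '[0,0,0,0,0]' --claw '[0.6,0.6,0.6,0.6,0.6]'

```text
time_s: 5.1
ee_pos: [0.5198, 0.1598, 0.0259]
tcp_rot: [-0.0, 0.684, 0.729, -0.0]
ft_force: [-2.4, -0.6, 2.7]
grip_width: 0.599
```

```bash
python3 j.py .019 .073 .026 0
```

```text
t 5.1 now b [0.0174 0.0724] z 0.0259 F [-2.36 -0.57  2.67] grip 0.6 q [ 0.17  0.15 -0.2   1.22  0.    0.11]
off [ 0.0005  0.0016 -0.0001] yaw 0.1
```

Emit:
jog_arm --pt "0 0.001 0" --pt "0 0.002 0" --pt "0 0.003 0" --pt "0 0.003 0" --pt "0 0.003 0" --yaw '[0,0,0,0,0]' --claw '[0.6,0.6,0.6,0.6,0.6]'

```text
time_s: 5.6
ee_pos: [0.5219, 0.1599, 0.0257]
tcp_rot: [-0.001, 0.684, 0.729, -0.001]
ft_force: [-5.3, -0.9, 4.2]
grip_width: 0.602
```

```bash
python3 snap.py s4;python3 j.py .019 .073 .026 0
```

```text
t 5.7 now b [0.0194 0.0724] z 0.0257 F [-4.51 -1.16  4.2 ] grip 0.6 q [ 0.17  0.16 -0.19  1.22  0.    0.11]
off [ 0.0006 -0.0004 -0.0003] yaw 0.1
```

View pics/s4.png

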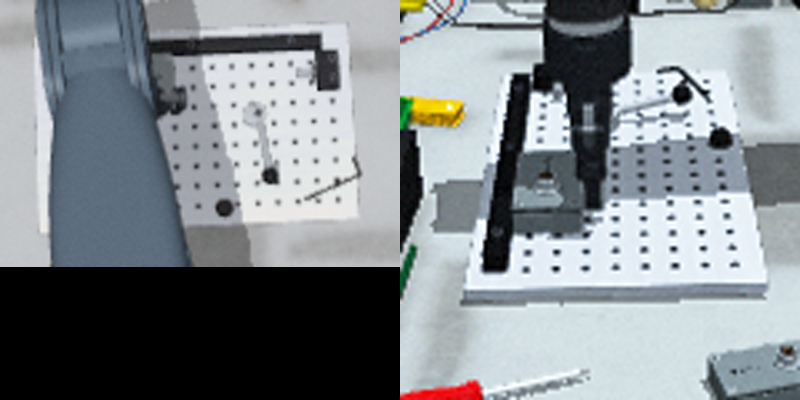

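Emit:
jog_arm --pt "0 -0.008 0" --pt "0 -0.012 -0.02" --pt "0 -0.012 -0.06" --pt "0.02 0.0 -0.08" --pt "0.06 0.03 -0.08" --yaw '[0,0,0,0,0]' --claw '[0.6,0.6,0.6,0.3,0.0]'

```text
time_s: 6.2
ee_pos: [0.5523, 0.2211, 0.1114]
tcp_rot: [0.003, 0.685, 0.728, 0.004]
ft_force: [0.9, -1.0, 1.5]
grip_width: 0.272
```

```bash
python3 j.py .066 .16 .08 0
```

```text
t 6.2 now b [0.0536 0.1317] z 0.1114 F [ 0.92 -0.96  1.49] grip 0.27 q [ 0.27  0.22  0.06  1.39 -0.    0.21]
off [0.0283 0.0121 0.0315] yaw -0.1
```

Emit:
jog_arm --pt "0.014 0.006 0.0" --pt "0.028 0.012 0.0" --pt "0.028 0.012 0.02" --pt "0.028 0.012 0.04" --pt "0.028 0.012 0.04" --yaw '[0,0,0,0,0]' --claw '[0.0,0.0,0.0,0.0,0.0]'

```text
time_s: 6.7
ee_pos: [0.5573, 0.2499, 0.062]
tcp_rot: [-0.001, 0.684, 0.729, -0.002]
ft_force: [-0.5, -0.4, -0.7]
grip_width: -0.003
```

```bash
python3 snap.py s5;python3 j.py .066 .16 .028 0
```

```text
t 6.8 now b [0.0621 0.1604] z 0.0654 F [ 0.33 -0.05  0.93] grip 0.01 q [ 0.31  0.3   0.05  1.33 -0.    0.25]
off [-0.0004  0.0039  0.0374] yaw 0.1
```

View pics/s5.png

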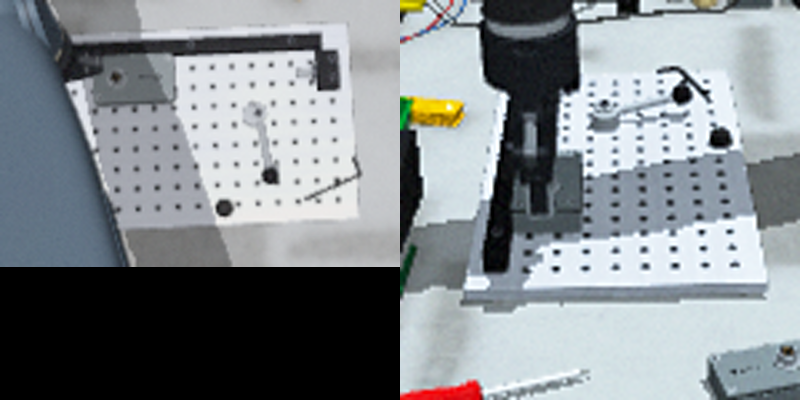

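Emit:
jog_arm --pt "0 0.002 0.01" --pt "0 0.004 0.022" --pt "0 0.004 0.034" --pt "0 0.004 0.037" --pt "0 0.004 0.037" --yaw '[0,0,0,0,0]' --claw '[0.0,0.0,0.0,0.0,0.0]'

```text
time_s: 7.3
ee_pos: [0.5621, 0.2503, 0.0271]
tcp_rot: [-0.001, 0.684, 0.729, -0.001]
ft_force: [-1.2, -0.2, 0.4]
grip_width: 0.004
```

```bash
python3 - <<'E'
from rig import robot
from h import *
s=robot.snapshot("top"); r=headfit(robot,s); print(r)
print(w2b(onz(s,(235.1,172),.047)))
E
python3 snap.py s6;python3 j.py .066 .12 .028 0
```

```text
(0.6, array([0.05786206, 0.06986959]), np.float64(-0.04521530174501349), [np.float64(0.10557746759868337), np.float64(0.0665717381227608)], array([[0.09351199, 0.12142145],
       [0.0887399 , 0.01595189],
       [0.02222207, 0.0186305 ],
       [0.02697429, 0.12347451]]))
[0.04702085 0.0219406 ]
t 7.5 now b [0.0667 0.1607] z 0.0294 F [-0.23 -0.89  0.64] grip 0.0 q [ 0.31  0.33  0.02  1.26 -0.    0.25]
off [-0.0407 -0.0008  0.0014] yaw 0.1
```

View pics/s6.png

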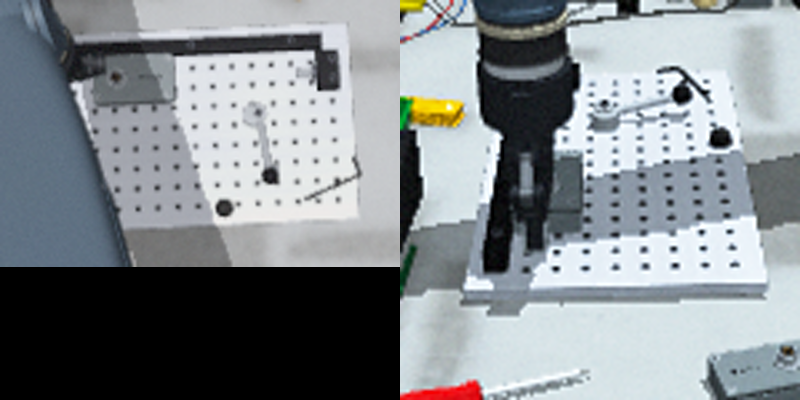

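Emit:
jog_arm --pt "-0.008 0 0.001" --pt "-0.016 0 0.001" --pt "-0.022 0 0.001" --pt "-0.028 0 0.001" --pt "-0.035 0 0.001" --yaw '[0,0,0,0,0]' --claw '[0.0,0.0,0.0,0.0,0.0]'

```text
time_s: 8.0
ee_pos: [0.5655, 0.2157, 0.028]
tcp_rot: [-0.0, 0.684, 0.729, 0.001]
ft_force: [-0.1, 1.7, 0.5]
grip_width: -0.001
```

Emit:
jog_arm --pt "-0.007 0 0" --pt "-0.014 0 0" --pt "-0.021 0 0" --pt "-0.028 0 0" --pt "-0.035 0 0" --yaw '[0,0,0,0,0]' --claw '[0.0,0.0,0.0,0.0,0.0]'

```text
time_s: 8.5
ee_pos: [0.5678, 0.1804, 0.0279]
tcp_rot: [-0.0, 0.684, 0.729, 0.0]
ft_force: [0.2, 2.3, 1.9]
grip_width: -0.004
```

```bash
python3 snap.py s7;python3 j.py .066 .05 .028 0
```

```text
t 8.6 now b [0.0665 0.0891] z 0.0278 F [-0.52  0.33  0.45] grip 0.0 q [ 0.19  0.28 -0.05  1.24 -0.    0.13]
off [-0.0391 -0.0005 -0.0002] yaw 0.1
```

View pics/s7.png

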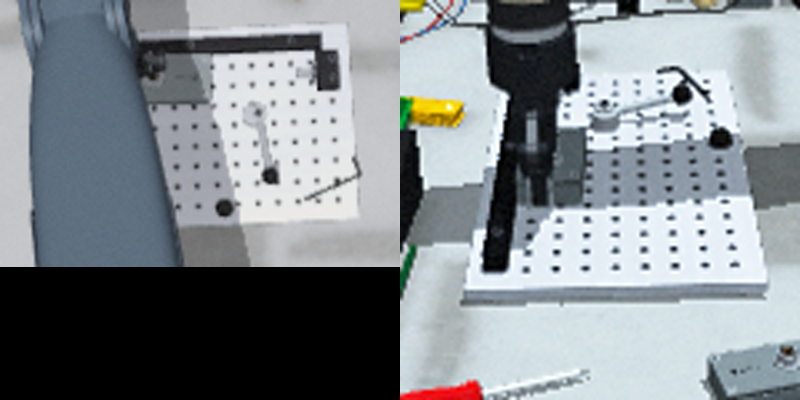

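Emit:
jog_arm --pt "-0.007 0 0" --pt "-0.014 0 0" --pt "-0.021 0 0" --pt "-0.028 0 0" --pt "-0.035 0 0" --yaw '[0,0,0,0,0]' --claw '[0.0,0.0,0.0,0.0,0.0]'

```text
time_s: 9.1
ee_pos: [0.5698, 0.1453, 0.0277]
tcp_rot: [-0.0, 0.684, 0.729, -0.0]
ft_force: [0.4, 2.0, 0.3]
grip_width: -0.001
```

Emit:
jog_arm --pt "-0.007 0 0" --pt "-0.014 0 0" --pt "-0.021 0 0" --pt "-0.028 0 0" --pt "-0.035 0 0" --yaw '[0,0,0,0,0]' --claw '[0.0,0.0,0.0,0.0,0.0]'

```text
time_s: 9.6
ee_pos: [0.5721, 0.1104, 0.0277]
tcp_rot: [-0.0, 0.684, 0.729, -0.0]
ft_force: [-0.3, 0.6, 1.2]
grip_width: -0.001
```

```bash
python3 snap.py s8;python3 j.py .066 -.0155 .028 0
```

```text
t 9.7 now b [0.0665 0.019 ] z 0.0277 F [-0.04  0.45  0.24] grip 0.0 q [ 0.07  0.25 -0.09  1.24 -0.    0.01]
off [-0.0345 -0.0006 -0.0003] yaw 0.1
```

View pics/s8.png

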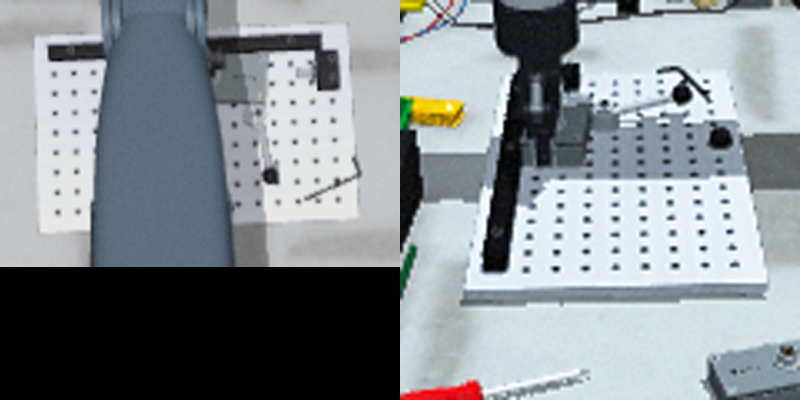

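Good, still along the fence. Continue, slowing down.

Emit:
jog_arm --pt "-0.006 0 0" --pt "-0.012 0 0" --pt "-0.018 0 0" --pt "-0.023 0 0" --pt "-0.026 0 0" --yaw '[0,0,0,0,0]' --claw '[0.0,0.0,0.0,0.0,0.0]'

```text
time_s: 10.2
ee_pos: [0.5737, 0.0845, 0.0277]
tcp_rot: [-0.0, 0.684, 0.729, -0.0]
ft_force: [-0.8, 1.2, -0.7]
grip_width: 0.001
```

Emit:
jog_arm --pt "-0.0015 0 0" --pt "-0.003 0 0" --pt "-0.0045 0 0" --pt "-0.006 0 0" --pt "-0.007 0 0" --yaw '[0,0,0,0,0]' --claw '[0.0,0.0,0.0,0.0,0.0]'

```text
time_s: 10.7
ee_pos: [0.5741, 0.078, 0.0277]
tcp_rot: [-0.0, 0.684, 0.729, -0.0]
ft_force: [-0.1, 2.0, -0.6]
grip_width: -0.0
```

```bash
python3 snap.py s9;python3 j.py .066 -.0155 .028 0
```

```text
t 10.8 now b [ 0.0666 -0.0126] z 0.0277 F [ 0.35  2.66 -0.31] grip -0.01 q [ 0.02  0.24 -0.1   1.24 -0.   -0.04]
off [-0.0029 -0.0006 -0.0003] yaw 0.1
```

View pics/s9.png

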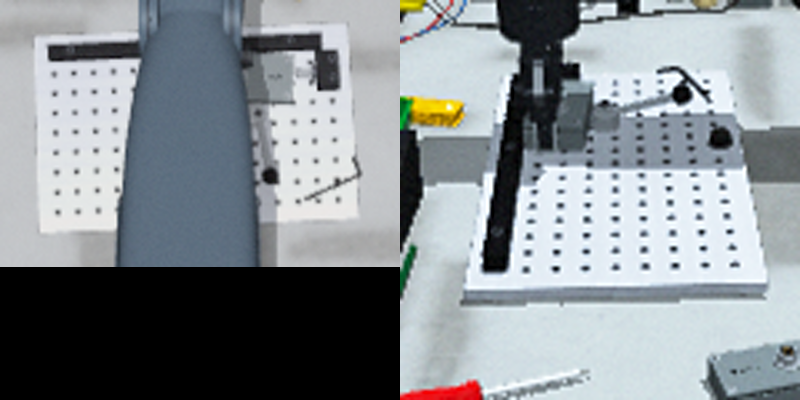

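Emit:
jog_arm --pt "-0.001 0 0" --pt "-0.002 0 0" --pt "-0.003 0 0" --pt "-0.004 0 0" --pt "-0.004 0 0" --yaw '[0,0,0,0,0]' --claw '[0.0,0.0,0.0,0.0,0.0]'

```text
time_s: 11.3
ee_pos: [0.5743, 0.0742, 0.0277]
tcp_rot: [-0.0, 0.684, 0.729, 0.0]
ft_force: [-1.0, 2.4, -0.8]
grip_width: 0.003
```

```bash
python3 j.py .066 -.0155 .028 0
```

```text
t 11.3 now b [ 0.0666 -0.0164] z 0.0277 F [-1.01  2.43 -0.84] grip 0.0 q [ 0.01  0.24 -0.1   1.24  0.   -0.05]
off [ 0.0009 -0.0006 -0.0003] yaw 0.1
```

Emit:
jog_arm --pt "-0.001 0 0" --pt "-0.002 0 0" --pt "-0.003 0 0" --pt "-0.003 0 0" --pt "-0.003 0 0" --yaw '[0,0,0,0,0]' --claw '[0.0,0.0,0.0,0.0,0.0]'

```text
time_s: 11.8
ee_pos: [0.5744, 0.0738, 0.0278]
tcp_rot: [-0.002, 0.684, 0.73, 0.002]
ft_force: [-1.1, 7.5, -0.1]
grip_width: -0.004
```

```bash
python3 snap.py s10; python3 j.py .066 -.0155 .028 0
```

```text
t 11.9 now b [ 0.0666 -0.0167] z 0.0278 F [-1.94  7.58 -1.2 ] grip -0.0 q [ 0.01  0.24 -0.1   1.24  0.01 -0.06]
off [ 0.0012 -0.0006 -0.0002] yaw 0.2
```

View pics/s10.png

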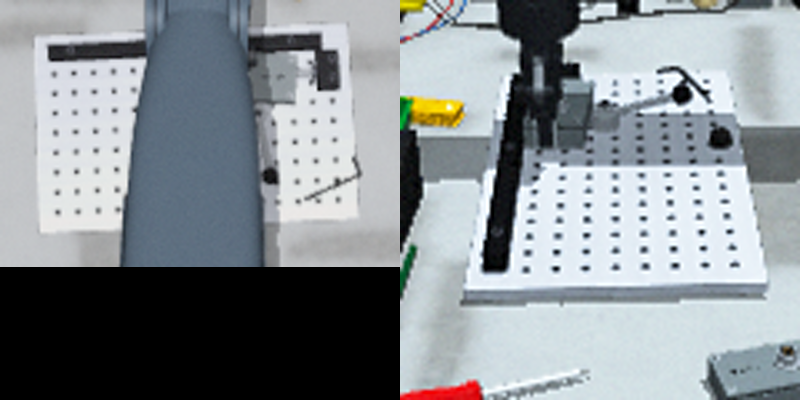

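Emit:
jog_arm --pt "0.008 0 0" --pt "0.016 0 0" --pt "0.02 0 -0.02" --pt "0.02 0 -0.06" --pt "0.02 -0.01 -0.1" --yaw '[0,0,0,0,0]' --claw '[0.0,0.0,0.0,0.0,0.0]'

```text
time_s: 12.4
ee_pos: [0.5634, 0.09, 0.1278]
tcp_rot: [0.0, 0.684, 0.729, -0.001]
ft_force: [0.7, 0.4, 1.3]
grip_width: -0.002
```

```bash
python3 j.py -.038 -.125 .10 0
```

```text
t 12.4 now b [0.0566 0.0002] z 0.1278 F [0.72 0.37 1.33] grip -0.0 q [ 0.04  0.17  0.02  1.43 -0.   -0.02]
off [-0.1249 -0.0949  0.0282] yaw 0.1
```

Emit:
jog_arm --pt "0.03 -0.01 0" --pt "0.06 -0.02 0" --pt "0.09 -0.03 0" --pt "0.12 -0.04 0" --pt "0.13 -0.05 0" --yaw '[0,0,0,0,0]' --claw '[0.0,0.0,0.0,0.0,0.0]'

```text
time_s: 12.9
ee_pos: [0.5048, 0.219, 0.1281]
tcp_rot: [0.001, 0.683, 0.73, 0.0]
ft_force: [-0.4, -0.5, -0.3]
grip_width: -0.001
```

```bash
python3 - <<'E'
from rig import robot
from h import *
s=robot.snapshot("top"); r=headfit(robot,s); print(r)
d=robot.pinpoint("top","lever_ball"); print([(x["point"],x["confidence"],w2b(onz(s,x["point"],.044))) for x in d])
im=cv2.resize(s["image"][:,:,::-1][140:240,220:320],None,fx=6,fy=6,interpolation=cv2.INTER_CUBIC)
def P(x,y,z): return tuple(int(v) for v in (proj(s,[*b2w((x,y)),z])[0]-[220,140]+.5)*6)
for q in [(.09,-.03),(.09,-.13),(.03,-.13),(.03,-.03)]: cv2.circle(im,P(*q,.048),3,(255,0,255),-1)
cv2.imwrite("pics/s11.png",im)
E
python3 j.py -.038 -.125 .10 0
```

```text
(0.98, array([ 0.05455786, -0.07731892]), np.float64(-0.045211232013500836), [np.float64(0.10232799797141826), np.float64(0.06662465525293333)], array([[ 0.09014019, -0.02782848],
       [ 0.08551539, -0.13005191],
       [ 0.01898516, -0.12650601],
       [ 0.02359068, -0.02488928]]))
[]
t 13.05 now b [0.0062 0.1303] z 0.1279 F [ 1.07 -0.   -0.33] grip -0.0 q [ 0.28  0.11 -0.04  1.42 -0.    0.22]
off [-0.2551 -0.0452  0.0282] yaw 0.2
```

View pics/s11.png

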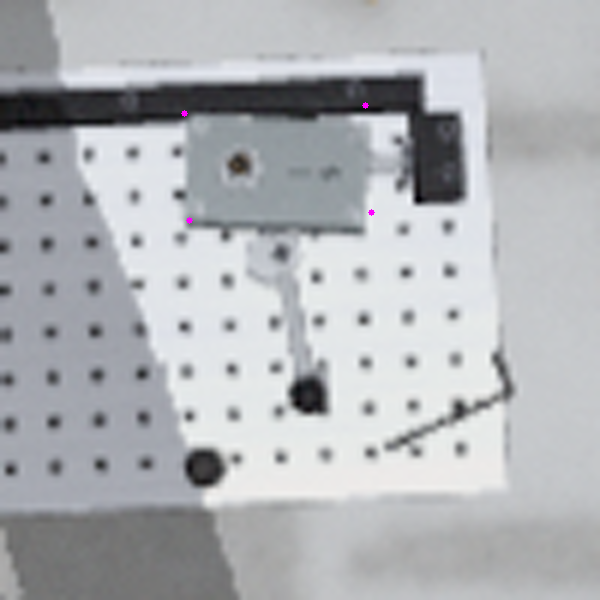

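Emit:
jog_arm --pt "-0.045 0 0" --pt "-0.09 0 0" --pt "-0.135 -0.002 0" --pt "-0.18 -0.005 0" --pt "-0.225 -0.01 0" --yaw '[0,0,0,0,0]' --claw '[0.0,0.0,0.0,0.0,0.0]'

```text
time_s: 13.55
ee_pos: [0.5098, -0.0119, 0.1279]
tcp_rot: [0.001, 0.685, 0.729, -0.0]
ft_force: [1.1, -0.3, 0.3]
grip_width: -0.001
```

```bash
python3 j.py -.005 -.115 .06 0
```

```text
t 13.55 now b [-0.0031 -0.0983] z 0.1279 F [ 1.08 -0.34  0.31] grip -0.0 q [-0.15  0.01 -0.15  1.41 -0.   -0.22]
off [-0.0166 -0.002   0.068 ] yaw 0.0
```

Emit:
jog_arm --pt "-0.01 -0.002 0" --pt "-0.017 -0.002 0.01" --pt "-0.017 -0.002 0.03" --pt "-0.017 -0.002 0.055" --pt "-0.017 -0.002 0.055" --yaw '[0,0,0,0,0]' --claw '[0.0,0.0,0.0,0.0,0.0]'

```text
time_s: 14.05
ee_pos: [0.5053, -0.0244, 0.0681]
tcp_rot: [-0.004, 0.684, 0.73, -0.002]
ft_force: [-0.3, 0.6, -0.2]
grip_width: -0.006
```

```bash
python3 snap.py s12; python3 j.py -.005 -.115 .028 0
```

```text
t 14.15 now b [-0.0058 -0.111 ] z 0.0719 F [0.01 0.4  0.2 ] grip 0.0 q [-0.18  0.03 -0.23  1.31  0.   -0.25]
off [-0.0041  0.0009  0.0439] yaw 0.2
```

View pics/s12.png

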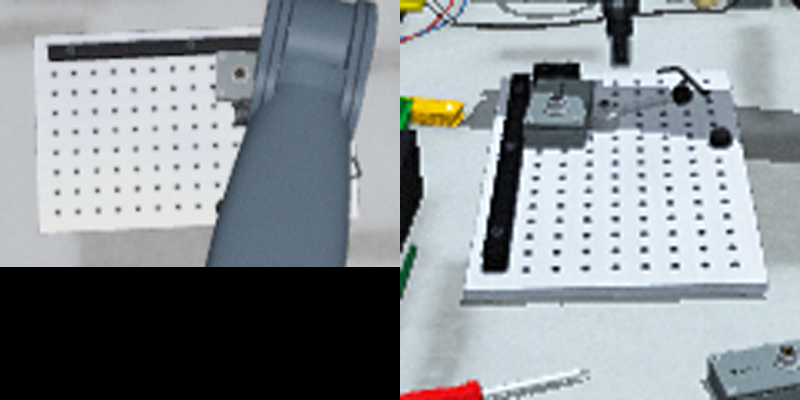

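Emit:
jog_arm --pt "-0.004 0 0.0" --pt "-0.004 0 0.015" --pt "-0.004 0 0.03" --pt "-0.004 0 0.043" --pt "-0.004 0 0.043" --yaw '[0,0,0,0,0]' --claw '[0.0,0.0,0.0,0.0,0.0]'

```text
time_s: 14.65
ee_pos: [0.5079, -0.0291, 0.0285]
tcp_rot: [-0.001, 0.684, 0.729, -0.001]
ft_force: [-0.2, 0.2, 0.2]
grip_width: 0.003
```

```bash
python3 snap.py s13; python3 j.py .019 -.115 .028 0
```

```text
t 14.75 now b [-0.0048 -0.1157] z 0.0302 F [ 0.1  -0.52  0.01] grip -0.0 q [-0.19  0.06 -0.29  1.22 -0.   -0.25]
off [0.0006 0.0238 0.0022] yaw 0.2
```

View pics/s13.png

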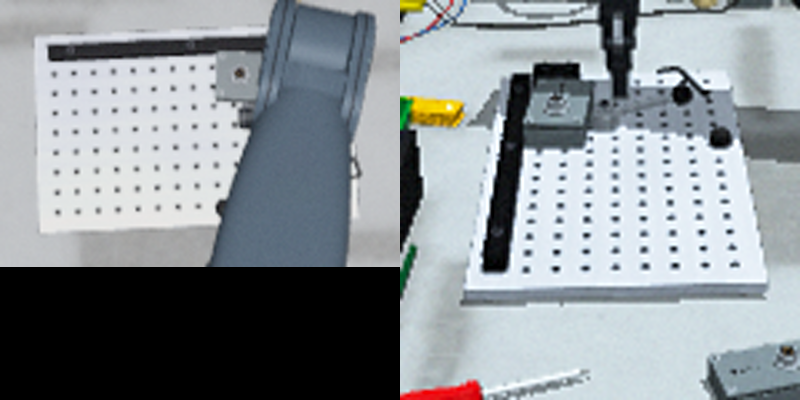

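Push the right end toward the fence.

Emit:
jog_arm --pt "0 0.005 0.001" --pt "0 0.01 0.001" --pt "0 0.014 0.001" --pt "0 0.017 0.001" --pt "0 0.02 0.001" --yaw '[0,0,0,0,0]' --claw '[0.0,0.0,0.0,0.0,0.0]'

```text
time_s: 15.25
ee_pos: [0.5288, -0.0283, 0.0288]
tcp_rot: [-0.0, 0.684, 0.729, -0.001]
ft_force: [-1.2, -1.3, 1.9]
grip_width: -0.001
```

Emit:
jog_arm --pt "0 0.001 0" --pt "0 0.002 0" --pt "0 0.003 0" --pt "0 0.004 0" --pt "0 0.004 0" --yaw '[0,0,0,0,0]' --claw '[0.0,0.0,0.0,0.0,0.0]'

```text
time_s: 15.75
ee_pos: [0.533, -0.0277, 0.0287]
tcp_rot: [-0.0, 0.684, 0.729, 0.0]
ft_force: [-0.8, -0.4, 0.3]
grip_width: -0.005
```

```bash
python3 j.py .019 -.115 .028 0
```

```text
t 15.75 now b [ 0.0191 -0.1155] z 0.0287 F [-0.84 -0.43  0.27] grip -0.01 q [-0.18  0.12 -0.23  1.22  0.   -0.24]
off [ 0.0005 -0.0001  0.0007] yaw 0.1
```

Emit:
jog_arm --pt "0 0.001 0" --pt "0 0.002 0" --pt "0 0.002 0" --pt "0 0.002 0" --pt "0 0.002 0" --yaw '[0,0,0,0,0]' --claw '[0.0,0.0,0.0,0.0,0.0]'

```text
time_s: 16.25
ee_pos: [0.5335, -0.0277, 0.0287]
tcp_rot: [-0.001, 0.684, 0.729, -0.001]
ft_force: [-4.5, -0.9, 3.1]
grip_width: -0.001
```

```bash
python3 snap.py s14; python3 j.py .019 -.115 .028 0
```

```text
t 16.35 now b [ 0.0196 -0.1155] z 0.0287 F [-5.52 -1.12  2.89] grip -0.0 q [-0.18  0.13 -0.22  1.22 -0.   -0.24]
off [ 0.0005 -0.0006  0.0007] yaw 0.1
```

View pics/s14.png

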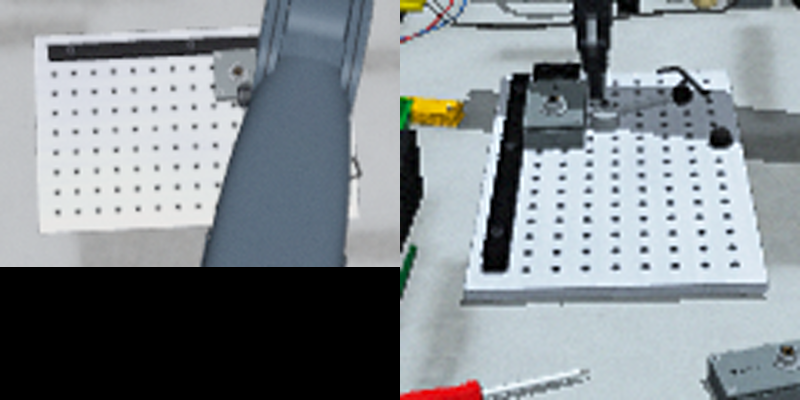

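Emit:
jog_arm --pt "0 -0.008 0" --pt "0 -0.016 0" --pt "0 -0.02 -0.03" --pt "0 -0.02 -0.07" --pt "0.03 -0.01 -0.1" --yaw '[0,0,0,0,0]' --claw '[0.0,0.0,0.0,0.0,0.0]'

```text
time_s: 16.85
ee_pos: [0.523, -0.0004, 0.1308]
tcp_rot: [0.001, 0.686, 0.728, 0.0]
ft_force: [0.5, 0.7, 0.4]
grip_width: 0.001
```

Emit:
jog_arm --pt "0.045 0.005 0" --pt "0.09 0.01 0" --pt "0.135 0.015 0" --pt "0.18 0.02 0" --pt "0.22 0.02 0" --yaw '[0,0,0,0,0]' --claw '[0.0,0.0,0.0,0.0,0.0]'

```text
time_s: 17.35
ee_pos: [0.529, 0.2249, 0.129]
tcp_rot: [0.0, 0.684, 0.73, 0.001]
ft_force: [0.7, -1.0, 0.7]
grip_width: 0.002
```

```bash
cat > hs.py <<'E'
import sys
from rig import robot
from h import *
s=robot.snapshot("top")
im=cv2.resize(s["image"][:,:,::-1][140:240,220:320],None,fx=6,fy=6,interpolation=cv2.INTER_CUBIC)
def P(x,y,z): return tuple(int(v) for v in (proj(s,[*b2w((x,y)),z])[0]-[220,140]+.5)*6)
for q in [(.09,-.03),(.09,-.13),(.03,-.13),(.03,-.03)]: cv2.circle(im,P(*q,.048),3,(255,0,255),-1)
cv2.imwrite(f"pics/{sys.argv[1]}.png",im)
E
python3 hs.py s15; python3 j.py .057 .012 .08 0
```

```text
t 17.4 now b [0.0297 0.1429] z 0.1289 F [-0.03  2.65  0.44] grip -0.0 q [0.29 0.18 0.04 1.43 0.01 0.22]
off [-0.1315  0.0261  0.0479] yaw 0.5
```

View pics/s15.png

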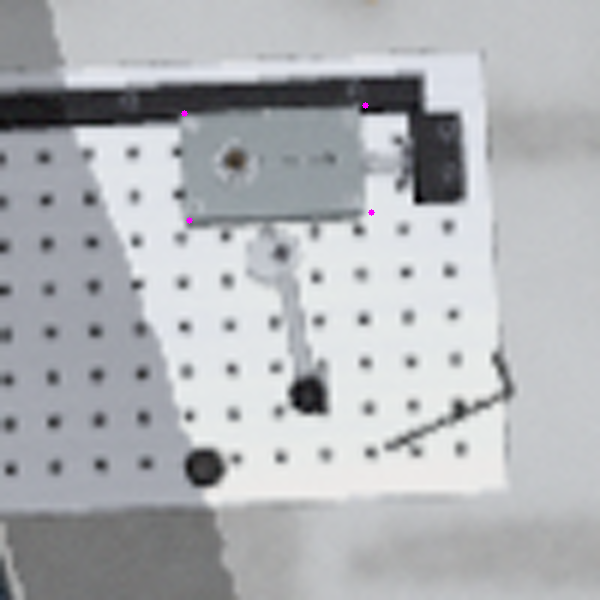

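Emit:
jog_arm --pt "-0.045 0.01 0" --pt "-0.09 0.018 0" --pt "-0.131 0.025 0" --pt "-0.131 0.025 0.03" --pt "-0.131 0.025 0.06" --yaw '[0,0,0,0,0]' --claw '[0.0,0.0,0.0,0.0,0.0]'

```text
time_s: 17.9
ee_pos: [0.5641, 0.0917, 0.0699]
tcp_rot: [0.002, 0.685, 0.728, 0.002]
ft_force: [0.3, -0.0, -1.2]
grip_width: -0.002
```

```bash
python3 j.py .056 .012 .028 0
```

```text
t 17.9 now b [0.0575 0.0018] z 0.0699 F [ 0.27 -0.02 -1.16] grip -0.0 q [ 0.04  0.19 -0.07  1.31  0.   -0.02]
off [ 0.0102 -0.0017  0.0419] yaw -0.0
```

Emit:
jog_arm --pt "0.006 -0.001 0.0" --pt "0.008 -0.001 0.01" --pt "0.008 -0.001 0.025" --pt "0.008 -0.001 0.041" --pt "0.008 -0.001 0.041" --yaw '[0,0,0,0,0]' --claw '[0.0,0.0,0.0,0.0,0.0]'

```text
time_s: 18.4
ee_pos: [0.5591, 0.1016, 0.0257]
tcp_rot: [-0.001, 0.684, 0.73, -0.001]
ft_force: [-0.5, -0.0, 0.2]
grip_width: -0.004
```

Emit:
jog_arm --pt "0 0 0" --pt "-0.005 0 0" --pt "-0.01 0 0" --pt "-0.014 0 0" --pt "-0.018 0 0" --yaw '[0,0,0,0,0]' --claw '[0.0,0.0,0.0,0.0,0.0]'

```text
time_s: 18.9
ee_pos: [0.5623, 0.0827, 0.0283]
tcp_rot: [0.0, 0.684, 0.729, 0.0]
ft_force: [0.0, -0.7, 1.0]
grip_width: -0.002
```

```bash
python3 j.py .056 -.0155 .028 0
```

```text
t 18.9 now b [ 0.0551 -0.0071] z 0.0283 F [ 0.03 -0.74  0.95] grip -0.0 q [ 0.03  0.21 -0.13  1.23 -0.   -0.04]
off [-0.0084  0.0009  0.0003] yaw 0.1
```

Emit:
jog_arm --pt "-0.002 0.001 0" --pt "-0.004 0.001 0" --pt "-0.006 0.001 0" --pt "-0.0075 0.001 0" --pt "-0.009 0.001 0" --yaw '[0,0,0,0,0]' --claw '[0.0,0.0,0.0,0.0,0.0]'

```text
time_s: 19.4
ee_pos: [0.5633, 0.075, 0.0277]
tcp_rot: [-0.001, 0.684, 0.729, 0.0]
ft_force: [-0.1, 2.3, 0.2]
grip_width: 0.0
```

Emit:
jog_arm --pt "-0.001 0 0" --pt "-0.002 0 0" --pt "-0.0025 0 0" --pt "-0.0025 0 0" --pt "-0.0025 0 0" --yaw '[0,0,0,0,0]' --claw '[0.0,0.0,0.0,0.0,0.0]'

```text
time_s: 19.9
ee_pos: [0.5634, 0.0727, 0.0277]
tcp_rot: [-0.001, 0.684, 0.73, 0.0]
ft_force: [-0.7, 5.6, 0.2]
grip_width: -0.003
```

```bash
python3 j.py .056 -.0155 .028 0
```

```text
t 19.9 now b [ 0.0556 -0.0171] z 0.0277 F [-0.7   5.58  0.22] grip -0.0 q [ 0.01  0.21 -0.13  1.23  0.   -0.06]
off [ 0.0016  0.0004 -0.0003] yaw 0.2
```

Emit:
jog_arm --pt "0.008 0 0" --pt "0.016 0 0" --pt "0.02 0 -0.02" --pt "0.02 0 -0.06" --pt "0.05 -0.01 -0.1" --yaw '[0,0,0,0,0]' --claw '[0.0,0.0,0.0,0.0,0.0]'

```text
time_s: 20.4
ee_pos: [0.551, 0.1182, 0.127]
tcp_rot: [0.001, 0.686, 0.728, -0.002]
ft_force: [1.3, 0.7, 0.5]
grip_width: -0.001
```

Emit:
jog_arm --pt "0.04 0 0" --pt "0.08 0 0" --pt "0.1 0 0" --pt "0.1 0 0" --pt "0.1 0 0" --yaw '[0,0,0,0,0]' --claw '[0.0,0.0,0.0,0.0,0.0]'

```text
time_s: 20.9
ee_pos: [0.5442, 0.2204, 0.1269]
tcp_rot: [0.001, 0.684, 0.73, -0.001]
ft_force: [0.2, -0.1, 0.2]
grip_width: 0.001
```

```bash
python3 hs.py s16; python3 j.py -.038 -.125 .1 0
```

```text
t 20.95 now b [0.0455 0.1308] z 0.1268 F [-0.22 -0.38 -0.53] grip 0.0 q [ 0.27  0.21  0.07  1.43 -0.    0.21]
off [-0.2556 -0.0841  0.0272] yaw 0.1
```

View pics/s16.png

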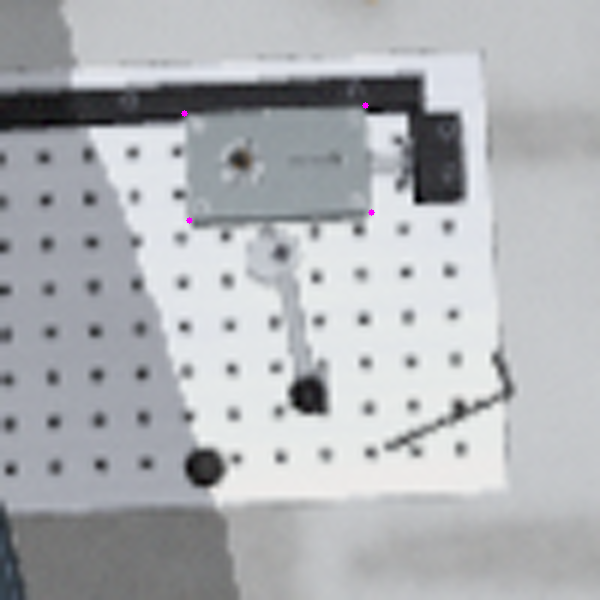

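Emit:
jog_arm --pt "-0.045 -0.015 0" --pt "-0.09 -0.03 0" --pt "-0.135 -0.045 0" --pt "-0.18 -0.06 0" --pt "-0.22 -0.074 0" --yaw '[0,0,0,0,0]' --claw '[0.0,0.0,0.0,0.0,0.0]'

```text
time_s: 21.45
ee_pos: [0.4834, -0.0073, 0.127]
tcp_rot: [0.001, 0.685, 0.728, -0.0]
ft_force: [1.2, -0.4, 0.2]
grip_width: -0.003
```

Emit:
jog_arm --pt "-0.02 -0.006 0" --pt "-0.036 -0.01 0" --pt "-0.036 -0.01 0.02" --pt "-0.036 -0.01 0.05" --pt "-0.036 -0.01 0.05" --yaw '[0,0,0,0,0]' --claw '[0.0,0.0,0.0,0.0,0.0]'

```text
time_s: 21.95
ee_pos: [0.4727, -0.0412, 0.0729]
tcp_rot: [-0.004, 0.685, 0.728, -0.003]
ft_force: [-1.5, -0.5, -0.3]
grip_width: -0.001
```

```bash
python3 snap.py s17; python3 j.py -.038 -.125 .028 0
```

```text
t 22.05 now b [-0.039  -0.1254] z 0.0766 F [-0.2   0.27  0.47] grip 0.0 q [-0.23 -0.05 -0.31  1.32 -0.   -0.29]
off [0.0004 0.0011 0.0486] yaw 0.1
```

View pics/s17.png

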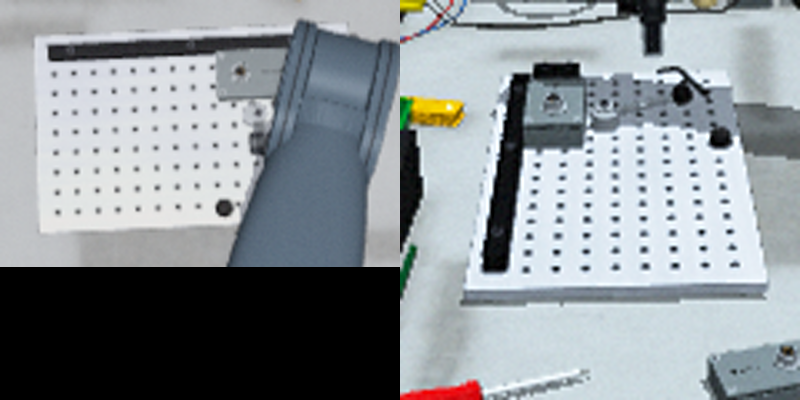

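Emit:
jog_arm --pt "0 0.001 0.012" --pt "0 0.001 0.024" --pt "0 0.001 0.036" --pt "0 0.001 0.048" --pt "0 0.001 0.048" --yaw '[0,0,0,0,0]' --claw '[0.0,0.0,0.0,0.0,0.0]'

```text
time_s: 22.55
ee_pos: [0.4756, -0.0398, 0.0263]
tcp_rot: [-0.002, 0.684, 0.729, -0.001]
ft_force: [-0.0, 0.9, 0.4]
grip_width: 0.002
```

```bash
cat > lev.py <<'E'
import sys
from rig import robot
from h import *
o=robot.get_obs(); r=float(sys.argv[1])
print("t",o["time_s"],"b",w2b(o["ee_pos"]).round(4),o["ee_pos"][2].round(4),"F",o["ft_force"].round(1))
for th in map(float,sys.argv[2:]):
    a=.33-th; u=np.array([-np.cos(a),-np.sin(a)]); t=np.array([-np.sin(a),np.cos(a)])
    c=np.array([.0104,-.08])+r*u-t*(.0045+.0145*abs(t[1])+.011*abs(t[0]))
    off,y=jog(o,c,.028,0); print(th,c.round(4),off.round(4),round(y,1))
E
python3 snap.py s18; python3 lev.py .054 .2 .3 .4 .5 .6 .7 .8 .9 1.0 1.1 1.2
```

```text
t 22.65 b [-0.0374 -0.1245] 0.0283 F [ 0.3  0.1 -0.3]
0.2 [-0.0405 -0.1071] [ 0.0174 -0.0031  0.0003] 0.2
0.3 [-0.043  -0.1009] [ 0.0236 -0.0055  0.0003] 0.2
0.4 [-0.0448 -0.0959] [ 0.0287 -0.0074  0.0003] 0.2
0.5 [-0.0463 -0.0912] [ 0.0334 -0.0088  0.0003] 0.2
0.6 [-0.0474 -0.0862] [ 0.0383 -0.0098  0.0003] 0.2
0.7 [-0.0479 -0.081 ] [ 0.0436 -0.0104  0.0003] 0.2
0.8 [-0.0479 -0.0755] [ 0.0491 -0.0103  0.0003] 0.2
0.9 [-0.0473 -0.0699] [ 0.0547 -0.0097  0.0003] 0.2
1.0 [-0.046  -0.0643] [ 0.0603 -0.0084  0.0003] 0.2
1.1 [-0.0441 -0.0586] [ 0.066  -0.0065  0.0003] 0.2
1.2 [-0.0414 -0.0531] [ 0.0715 -0.0038  0.0003] 0.2
```

View pics/s18.png

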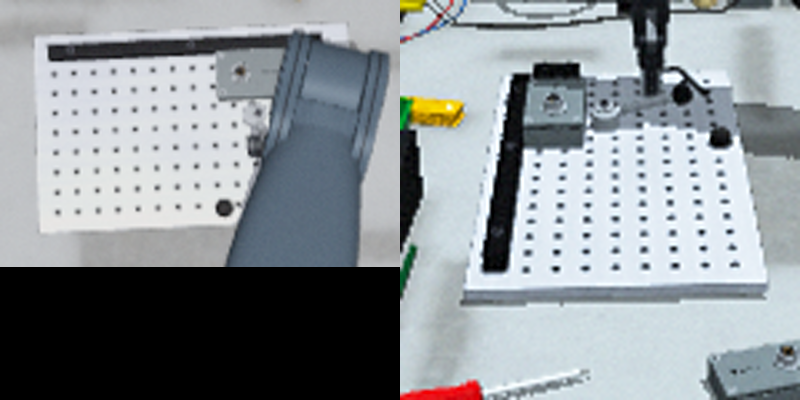

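Emit:
jog_arm --pt "0.009 -0.002 0" --pt "0.018 -0.004 0" --pt "0.027 -0.007 0" --pt "0.035 -0.009 0" --pt "0.0436 -0.0104 0" --yaw '[0,0,0,0,0]' --claw '[0.0,0.0,0.0,0.0,0.0]'

```text
time_s: 23.15
ee_pos: [0.4652, 0.0027, 0.0298]
tcp_rot: [0.001, 0.684, 0.729, 0.0]
ft_force: [1.1, -2.4, -0.0]
grip_width: 0.001
```

```bash
python3 snap.py s19; python3 lev.py .054 .7 .8 .9 1.0 1.1 1.2 1.3 1.4 1.5
```

```text
t 23.25 b [-0.0478 -0.0798] 0.0292 F [ 0.5 -0.6  0.5]
0.7 [-0.0479 -0.081 ] [-0.0011 -0.0001  0.0012] 0.2
0.8 [-0.0479 -0.0755] [ 0.0043 -0.0001  0.0012] 0.2
0.9 [-0.0473 -0.0699] [0.0099 0.0005 0.0012] 0.2
1.0 [-0.046  -0.0643] [0.0156 0.0018 0.0012] 0.2
1.1 [-0.0441 -0.0586] [0.0212 0.0038 0.0012] 0.2
1.2 [-0.0414 -0.0531] [0.0267 0.0065 0.0012] 0.2
1.3 [-0.0381 -0.0478] [0.032  0.0098 0.0012] 0.2
1.4 [-0.034  -0.0428] [0.037  0.0139 0.0012] 0.2
1.5 [-0.0293 -0.0382] [0.0416 0.0186 0.0012] 0.2
```

View pics/s19.png

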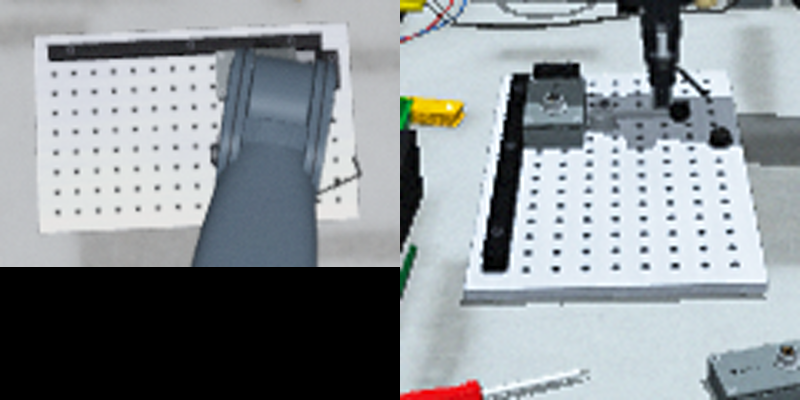

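Emit:
jog_arm --pt "0.0043 0 0.001" --pt "0.01 0.0005 0.001" --pt "0.0156 0.002 0.001" --pt "0.021 0.004 0.001" --pt "0.0267 0.0065 0.001" --yaw '[0,0,0,0,0]' --claw '[0.0,0.0,0.0,0.0,0.0]'

```text
time_s: 23.75
ee_pos: [0.4691, 0.0299, 0.0276]
tcp_rot: [-0.0, 0.684, 0.729, -0.0]
ft_force: [0.7, -2.8, 0.0]
grip_width: 0.001
```

```bash
python3 snap.py s20; python3 lev.py .054 1.2 1.3 1.4 1.5 1.6 1.7 1.8 1.9
```

```text
t 23.85 b [-0.041  -0.0534] 0.0277 F [0.1 0.4 0.3]
1.2 [-0.0414 -0.0531] [ 0.0004 -0.0005 -0.0003] 0.2
1.3 [-0.0381 -0.0478] [ 0.0057  0.0029 -0.0003] 0.2
1.4 [-0.034  -0.0428] [ 0.0106  0.007  -0.0003] 0.2
1.5 [-0.0293 -0.0382] [ 0.0152  0.0117 -0.0003] 0.2
1.6 [-0.024  -0.0341] [ 0.0192  0.017  -0.0003] 0.2
1.7 [-0.0182 -0.0307] [ 0.0226  0.0229 -0.0003] 0.2
1.8 [-0.0119 -0.028 ] [ 0.0254  0.0292 -0.0003] 0.2
1.9 [-0.0052 -0.026 ] [ 0.0273  0.0359 -0.0003] 0.2
```

View pics/s20.png

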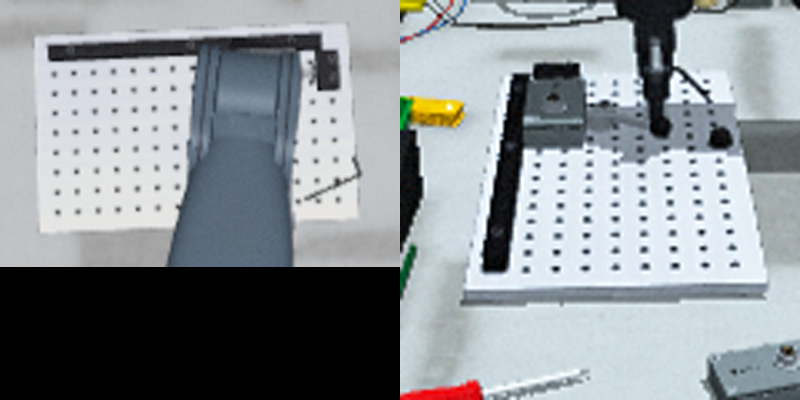

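Emit:
jog_arm --pt "0.0057 0.003 0" --pt "0.0106 0.007 0" --pt "0.015 0.0117 0" --pt "0.019 0.017 0" --pt "0.021 0.02 0" --yaw '[0,0,0,0,0]' --claw '[0.0,0.0,0.0,0.0,0.0]'

```text
time_s: 24.35
ee_pos: [0.488, 0.0518, 0.0277]
tcp_rot: [-0.0, 0.684, 0.729, -0.001]
ft_force: [-1.8, -3.6, 0.3]
grip_width: 0.001
```

```bash
python3 snap.py s21; python3 lev.py .054 1.65 1.7 1.8 1.85 1.9
```

```text
t 24.45 b [-0.0209 -0.0331] 0.0277 F [-1.  -0.8 -1. ]
1.65 [-0.0212 -0.0323] [ 0.0008 -0.0003 -0.0003] 0.2
1.7 [-0.0182 -0.0307] [ 0.0024  0.0027 -0.0003] 0.2
1.8 [-0.0119 -0.028 ] [ 0.0051  0.009  -0.0003] 0.2
1.85 [-0.0085 -0.0269] [ 0.0062  0.0124 -0.0003] 0.2
1.9 [-0.0052 -0.026 ] [ 0.0071  0.0158 -0.0003] 0.2
```

View pics/s21.png

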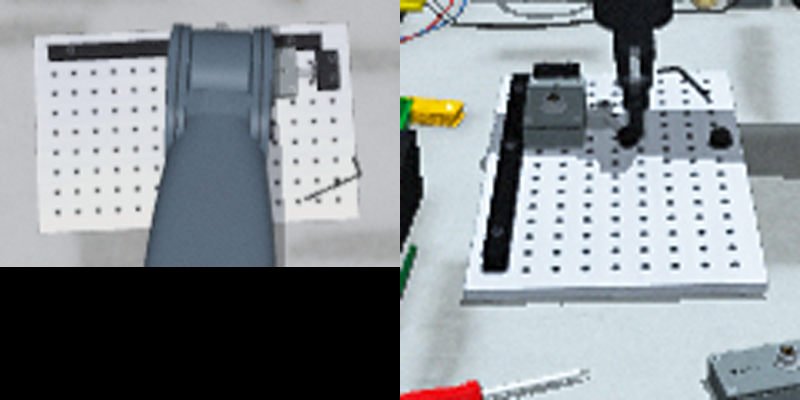

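Emit:
jog_arm --pt "0.0015 0.003 0" --pt "0.003 0.006 0" --pt "0.0045 0.009 0" --pt "0.0055 0.012 0" --pt "0.006 0.014 0" --yaw '[0,0,0,0,0]' --claw '[0.0,0.0,0.0,0.0,0.0]'

```text
time_s: 24.95
ee_pos: [0.4994, 0.0571, 0.0273]
tcp_rot: [-0.001, 0.685, 0.729, -0.003]
ft_force: [-6.7, -6.6, 2.0]
grip_width: -0.001
```

```bash
python3 snap.py s22; python3 lev.py .054 1.85 1.9
```

```text
t 25.05 b [-0.009  -0.0288] 0.0273 F [-5.1 -6.1  1.1]
1.85 [-0.0085 -0.0269] [ 0.0019  0.0005 -0.0007] 0.1
1.9 [-0.0052 -0.026 ] [ 0.0028  0.0039 -0.0007] 0.1
```

View pics/s22.png

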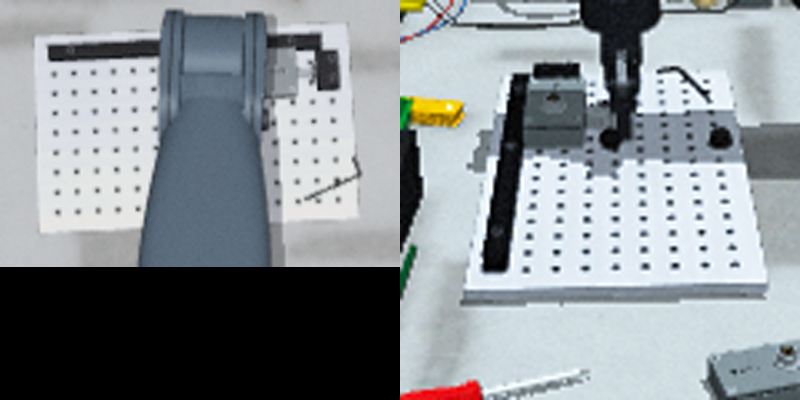

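Emit:
jog_arm --pt "-0.002 0.0015 0" --pt "-0.003 0.003 0" --pt "-0.003 0.0045 0" --pt "-0.003 0.006 0" --pt "-0.003 0.007 0" --yaw '[0,0,0,0,0]' --claw '[0.0,0.0,0.0,0.0,0.0]'

```text
time_s: 25.55
ee_pos: [0.5043, 0.0578, 0.0271]
tcp_rot: [-0.005, 0.684, 0.73, -0.002]
ft_force: [-11.4, 1.5, 6.1]
grip_width: 0.001
```

```bash
python3 lev.py .054 1.85 1.9
```

```text
t 25.55 b [-0.0044 -0.0284] 0.0271 F [-11.4   1.5   6.1]
1.85 [-0.0085 -0.0269] [ 0.0015 -0.0042 -0.0008] 0.2
1.9 [-0.0052 -0.026 ] [ 0.0024 -0.0008 -0.0009] 0.2
```

Emit:
jog_arm --pt "0 0.001 0" --pt "0 0.002 0" --pt "0 0.003 0" --pt "0 0.003 0" --pt "0 0.003 0" --yaw '[0,0,0,0,0]' --claw '[0.0,0.0,0.0,0.0,0.0]'

```text
time_s: 26.05
ee_pos: [0.5044, 0.0578, 0.027]
tcp_rot: [-0.007, 0.684, 0.73, -0.004]
ft_force: [-16.5, 0.2, 10.2]
grip_width: 0.004
```

```bash
python3 snap.py s23;python3 lev.py .054 1.9
```

```text
t 26.15 b [-0.0043 -0.0284] 0.027 F [-16.3   0.5  10.8]
1.9 [-0.0052 -0.026 ] [ 0.0024 -0.0009 -0.001 ] 0.2
```

View pics/s23.png

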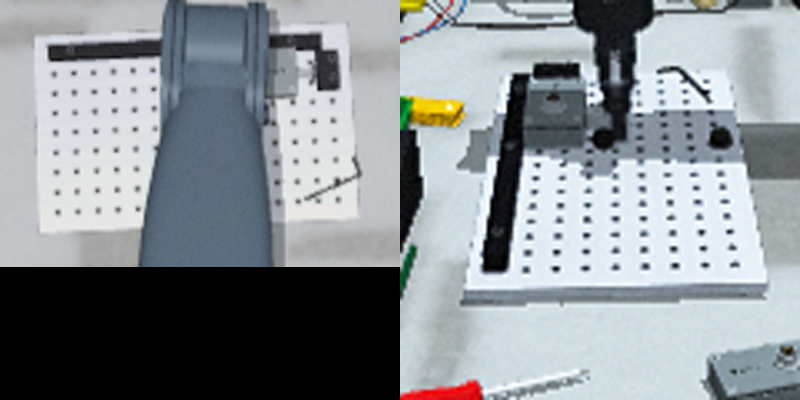

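Emit:
jog_arm --pt "0 -0.008 0" --pt "0 -0.018 0" --pt "0 -0.025 -0.02" --pt "0 -0.025 -0.06" --pt "0.02 -0.02 -0.1" --yaw '[0,0,0,0,0]' --claw '[0.0,0.0,0.0,0.0,0.0]'

```text
time_s: 26.65
ee_pos: [0.4898, 0.074, 0.1285]
tcp_rot: [-0.0, 0.685, 0.728, -0.0]
ft_force: [1.2, -0.4, 0.7]
grip_width: 0.005
```

Emit:
jog_arm --pt "0.045 0 0" --pt "0.09 0 0" --pt "0.135 0 0" --pt "0.17 0 0" --pt "0.17 0 0" --yaw '[0,0,0,0,0]' --claw '[0.0,0.0,0.0,0.0,0.0]'

```text
time_s: 27.15
ee_pos: [0.4796, 0.2491, 0.1286]
tcp_rot: [-0.001, 0.682, 0.731, 0.002]
ft_force: [0.6, -0.1, 0.2]
grip_width: -0.001
```

```bash
python3 hs.py s24;python3 lev.py .054 1.9
python3 - <<'E'
from rig import robot
from h import *
s=robot.snapshot("top"); s2=robot.snapshot("side")
for c,q in(("top",s),("side",s2)):
    d=robot.pinpoint(c,"lever_ball"); print(c,[(np.round(x["point"],1),x["confidence"],w2b(onz(q,x["point"],.044)).round(3)) for x in d])
    print(proj(q,[*b2w((.0104,0)),.044]))
print(headfit(robot,s)[:3])
cv2.imwrite("pics/s24b.png",cv2.resize(s2["image"][:,:,::-1][170:290,190:310],(600,600),interpolation=cv2.INTER_CUBIC))
E
```

```text
t 27.2 b [-0.0173  0.1619] 0.1284 F [ 0.6 -0.4 -0.5]
1.9 [-0.0052 -0.026 ] [-0.1881  0.0108  0.1001] 0.4
top [(array([241.9, 162.9]), 0.58, array([ 0.077, -0.002])), (array([375.9, 164. ]), 0.49, array([ 0.053, -0.446])), (array([241.4, 180.5]), 0.45, array([0.018, 0.002]))]
[[242.22931582 182.79694193]]
side [(array([249.1, 210.3]), 0.49, array([ 0.015, -0.009]))]
[[250.52041635 211.65815776]]
(0.55, array([ 0.05783902, -0.07913552]), np.float64(-0.04520715983275301))
```

View pics/s24.png

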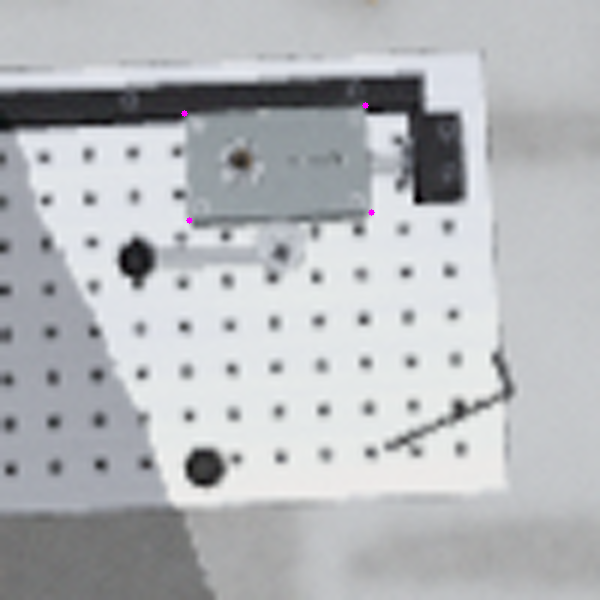

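View pics/s24b.png

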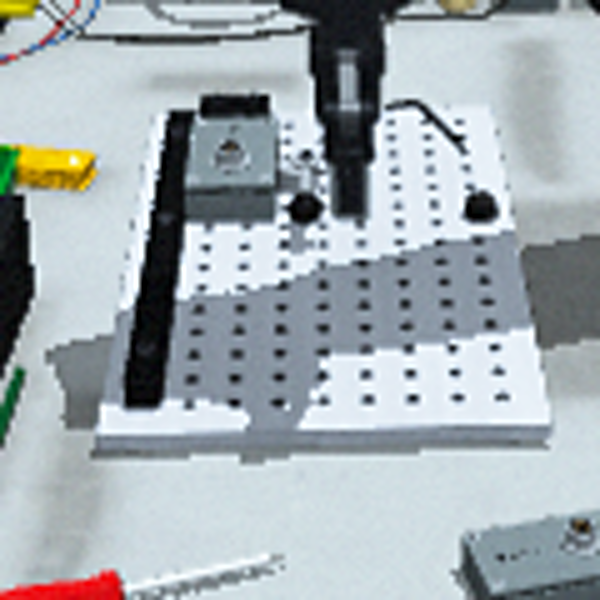

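```bash
python3 -c "
from rig import robot
print(robot.get_obs()['qvel'].round(3)); print(robot.close_job())"
```

```text
[-0.004 -0.     0.003  0.001  0.002 -0.001]
the job is handed in; nothing more can be done
None
```

The sensor head is in its nest with the cam lever closed, and I handed the job in at about 27 s of the 69 s allowed. I only pushed the head, never gripped or lifted it.

- **Fence and stop:** The first slide along the fence left the right-hand end swung about 0.09 rad off the fence. Pushing that end back onto the fence moved the head about 3 mm off the stop. A second light push on the left end, about 6 N, brought it home with the lever still open.
- **Lever:** I then pushed the lever clockwise until it stopped. The fingers held position while the force rose from 11 to 16 N.

**Last checks:**
- **Head:** In the last top picture its lid corners lie within about a pixel (3 mm) of the computed home position, and it is parallel to the fence.
- **Lever:** The ball sits within a pixel of where the fully closed lever should put it.
- **Bystanders:** The hex key and cap nut are unmoved in the pictures. The screwdriver looked unmoved in the side view, of which the last crop shows only part.
- **Arm:** It was at rest and clear of everything.

**Not confirmed or in disagreement:**
- **Head angle:** The mask fit gave -0.045 rad, which would be over the limit. It gave the same value at every check with the head near the fence, including when the pictures showed it clearly tilted, so I relied on the picture edges instead.
- **Lever ball:** The network's best top-view hit for the ball was wrong; its third hit and the side view fitted.
- **Cam force:** I could not measure the cam's force on the head directly. I infer it from the lever sitting at its end stop.

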